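Tip the rinsed staining tray over onto the draining board

TASK

Turn the rinsed white staining tray upside down onto the grey draining board to drip dry: push it up against the board's front face (the side without a ledge), lift its free lip so that it tips up on the side next to the board and rolls over onto it, bottom up. Then slide it on until it sits fully home, square against the ledge along the far side of the board, lying flat and wholly on the board. Leave the orange-lidded and yellow-lidded cups standing where they are.

Things in the scene. Friction and masses are not known exactly. Their poses are not given: they have to be found in the camera images.
- tray_mid (a point): white, blue-edged, open shallow tray, loose, about 160 g, 100 mm (own x) by 130 mm (own y) over its lips, 30 mm high. This point is its centre, half-way up. Own z points out of the open side: up at the start, down when turned over. The body under the lips is 76 x 118 mm. It starts flat on the worktop to the left of and nearer than the board, own +x toward the board, square to it within about 0.2 rad.
- tray_near_lip (a point): middle of the underside of the tray's long lip on its own -x side (the side away from the board at the start), 27 mm above the tray's underside. The lips, 3 mm thick at the very top, overhang the body by 12 mm on the two long sides and 6 mm on the short ones; the space under a lip is free down to the worktop.
- board: grey draining board, fixed, 180 mm deep (own x) by 200 mm wide (own y), slab 20 mm high; origin at the centre of its underside; own +x points ahead and to the right, 57 degrees right of straight ahead, give or take 12. With the tray flat and its body against the front face, the tray's centre is at own x = -128 mm and its far lip hangs 7 mm above the slab. Home against the ledge, the centre is at own x = +28 mm.
- board_front (a point): middle of the top edge of the board's upright front face (own x = -90 mm, 20 mm above the worktop). The tray's body meets this face; tipped up, the tray turns about the tip of its lip on the slab just behind this edge and falls bottom up on the slab, some centimetres short of the ledge.
- board_ledge (a point): middle of the foot of the ledge's front face (board's own x = +78 mm), at slab height. The ledge runs along the whole back edge, is 12 mm deep and stands 16 mm above the slab.
- orange_cup: loose specimen cup with orange screw lid, 60 mm diameter, 64 mm high, origin at the centre of its underside; a bystander
- yellow_cup: loose specimen cup with yellow screw lid, 60 mm diameter, 64 mm high, origin at the centre of its underside; a bystander
Things that resemble listed ones, but are neither listed nor needed, are in the scene too. There is more than one size of the part that bears tray_mid; the job needs the larger.

How it is judged:
On the way, in this order (a step that is already met when the one before it is completed fails the run):
1. the tray, still flat on the worktop, is pushed up against the front of the board (x of tray_mid in the frame of board between -0.14 and -0.115 m and angle between tray_mid's own z axis and vertical below 0.2 rad and height (world z) of tray_mid below 0.022 m), for 0.05 s.
2. the tray is tipped up on its board side at the board's front edge, not carried (angle between tray_mid's own z axis and vertical between 1.2 and 2.1 rad and x of tray_mid in the frame of board between -0.14 and -0.03 m and height (world z) of tray_mid below 0.09 m), for 0.02 s.
At the end, for the whole second after the job is handed in: The tray lies upside down and flat (within 0.1 rad) on the board's slab, square to the board within 0.1 rad, its lip within 6 mm of the back ledge, its centre within 35 mm of the board's middle line so that it is wholly on the board; both cups stand upright (angle between tray_mid's own z axis and vertical above 3.04 rad and x of tray_mid in the frame of board between 0.022 and 0.034 m and y of tray_mid in the frame of board between -0.035 and 0.035 m and angle between the x axis of tray_mid and the x axis of board, either way round below 0.1 rad and height (world z) of tray_mid below 0.04 m and angle between each of orange_cup, yellow_cup's own z axis and vertical below 0.2 rad); the robot touches nothing.
It fails at once if the orange-lidded cup is shifted more than 20 mm or knocked over (distance of orange_cup from where it was at the start of the episode above 0.02 m or angle between orange_cup's own z axis and vertical above 0.5 rad).
It fails at once if the yellow-lidded cup is shifted more than 20 mm or knocked over (distance of yellow_cup from where it was at the start of the episode above 0.02 m or angle between yellow_cup's own z axis and vertical above 0.5 rad).
It also fails if it takes over 51 s, if anything falls off the work surface, if the arm or the gripper's body presses on something with over 40 N, if the wrist force passes 120 N, or if a joint passes its speed limit or range.

ROBOT

A 7-joint arm with a two-finger parallel gripper is mounted at the origin on a cart in front of the work surface, level with it; the furniture and walls round the work are solid. World frame = base frame: x ahead of the robot, y to its left, z up, the work surface at z = 0. Lengths are in m, angles in rad, forces in N, time in s.
With the tool pointing down it reaches from about 0.4 to 0.85 m from the base axis. Payload 4.5 kg.
Tool frame: the origin (TCP) lies at the very end of the fingers, on their centre line; the grasp point (between the pads) lies 19 mm behind it (r.grip_point_offset is the distance from the TCP to the grasp point, in m); y points along the fingers, x is the direction in which the jaws open and shut, and the axes are right-handed (so a half turn about y gives the same grasp; the last joint's range is limited). The gripper opens to 88 mm and grips with 3 to 60 N. Pads are 18 mm wide; open, the fingers measure 123 mm over their backs; the gripper's body (75 mm by 187 mm) begins 45 mm behind the grasp point.
Start: joints at [1.299, 0.689, -0.195, 1.565, 0.157, 0.902, -0.215], TCP at [0.188, -0.596, 0.239] pointing down, gripper open.
Joint ranges: [-3.01, 3.01], [-0.46, 2.08], [-1.47, 1.51], [0.13, 2.56], [-1, 4.14], [0.04, 2.09], [-2.66, 2.66]. Speed limits (rad/s): [2.57, 2.57, 3.14, 3.14, 3.14, 3.14, 3.14].

INTERFACE

Orientations are given as a unit quaternion [x, y, z, w].
In Python, from plant import get_state, snapshot, camera_params, job, r gives the robot as it stands.
- The arm moves only by the tool carry_out, never from a script. Its arguments are lists of equal length, an entry for each row: "offset": the shift along the world's x, y, z in m, a list of three; "twist": the turn about the world's z in degrees. In form: {"offset": [[tx, ty, tz], ...], "twist": [twist, ...]}. A call has 1 to 8 rows; each row shifts and turns the commanded pose from where the row before left it; what a row does not reach is not made up. A row lasts 1/8 s, in which the tool goes at most 62.5 mm and 10.7 degrees, less where a joint would pass 70% of its speed; a pose out of reach is approached as far as the arm can. A call with a gripper value outside its range is refused whole. "grip" is the finger opening in m, from 0 to 0.0881, set as the call begins (left out, the last holds). The fingers move at their own pace and stop on an object; "newtons" is the grip in N (left out, the last holds). Time passes only in rows, so rows that do not move let the fingers close. It gives the time, the measured TCP pose, the force and the opening at its end, in the units of the state.
- get_state(): the state, without advancing time (a new reading comes with each control period).
- snapshot(name): name is "side" or "top"; returns the picture (420x560x3 uint8, red, green, blue); there is no depth.
- camera_params(name): a dict with "camera_matrix" (3x3 intrinsics, pixels), "eye" and "orientation" of the camera in the world. Camera axes: x right, y up, looking along -z (the intrinsics and any distortion apply to the point x, -y, -z); pixel columns grow to the right and rows downward; lengths in m; the calibration is good to about 2 mm. A picture is of the moment at which its call begins. camera_params takes no time and is no camera call.
- job.finish_job(): hands the job in, once; it reports no verdict.
The state is a dict: "clock": time; "q": joint angles; "qd": joint speeds; "joint_torque": joint torques, N m; "tool_pos": TCP position; "eef_rot": TCP orientation; "contact_force": force on the tool from outside, world axes, zero at the start; "moment": the same for the moment, N m; "opening": opening from 0.0 (shut) to 1.0 (fully open).
Only numpy, scipy, OpenCV 4.12 (cv2) and the standard library are available. Lean on these libraries where they do the work, as an engineer would, in place of code of your own. Each camera call takes 0.05 s, during which the arm holds its last target. There are 200 camera calls.

## Working session

There is one attempt and no reset: what is moved stays moved. The work goes in short steps, Python scripts to look and compute and a tool call to move; the robot and the scene stay as the last step left them, time stands still between calls to the robot, and variables do not carry over. Pictures are saved under pics/ and viewed, about 8 in all and at most 12, crops included, and the job is handed in when it is done.

Besides the shell and the picture viewer there is one more tool, called after "Call:" as name(argument=value, ...) on one line, values as JSON. carry_out: Moves the arm, as the interface text tells. Its arguments: {"type":"object","properties":{"offset":{"type":"array"},"twist":{"type":"array"},"grip":{"type":"number"},"newtons":{"type":"number"}},"required":["offset","twist"]}

```bash
ls; mkdir -p pics
python3 - <<'E'
from plant import *
import cv2
for n in("top","side"):
    cv2.imwrite(f"pics/{n}0.png",cv2.resize(snapshot(n)[:,:,::-1],(800,600),interpolation=cv2.INTER_CUBIC)); print(n,camera_params(n))
print(get_state(), r.grip_point_offset)
E
```

```text
pics
top {'camera_matrix': array([[394.12925778,   0.        , 281.94645956],
       [  0.        , 394.12925778, 211.623116  ],
       [  0.        ,   0.        ,   1.        ]]), 'eye': array([0.33896179, 0.11601033, 1.04537826]), 'orientation': array([-0.0780111 ,  0.06010744,  0.71192236, -0.69531857])}
side {'camera_matrix': array([[521.53583963,   0.        , 271.77273137],
       [  0.        , 521.53583963, 219.3512652 ],
       [  0.        ,   0.        ,   1.        ]]), 'eye': array([0.13824379, 1.2725972 , 0.60305863]), 'orientation': array([-0.08726185,  0.52981928,  0.83020629, -0.14978123])}
{'clock': 0.1, 'q': array([ 1.29879856,  0.6899171 , -0.19452373,  1.56624098,  0.15735136,
        0.90249685, -0.21511382]), 'qd': array([-0.00032348, -0.00236226, -0.00060291, -0.00284745, -0.00205502,
        0.00075111, -0.00025479]), 'joint_torque': array([-2.64470065e-03, -5.28502750e+01, -1.27120335e+00, -1.53837740e+01,
       -5.25341230e-02,  1.96536006e-03,  5.17232388e-05]), 'tool_pos': array([ 0.18793566, -0.59547871,  0.23797948]), 'eef_rot': array([-0.57003707,  0.41849279, -0.41748133,  0.57064075]), 'contact_force': array([-0.22546492,  0.84479236,  0.12799156]), 'moment': array([-0.01007114,  0.04580443,  0.04192901]), 'opening': 0.9996190656753089} 0.0187
```

View pics/top0.png

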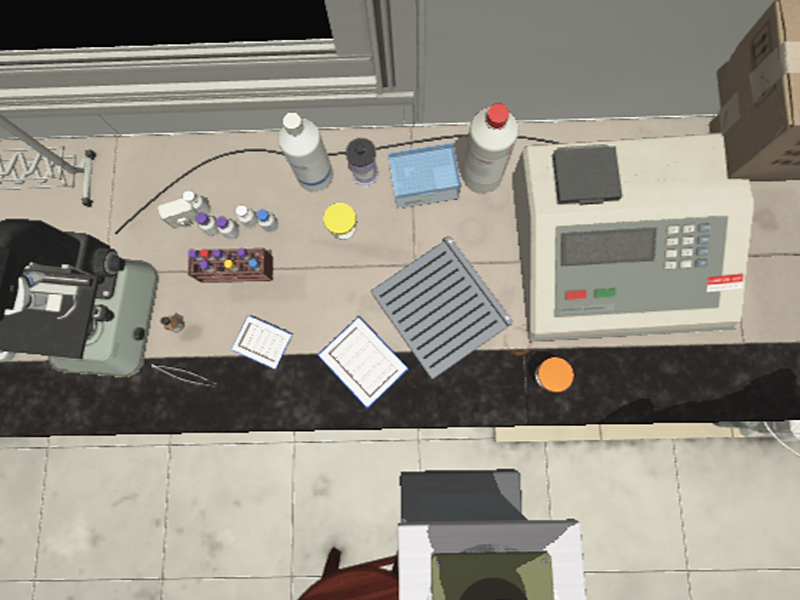

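View pics/side0.png

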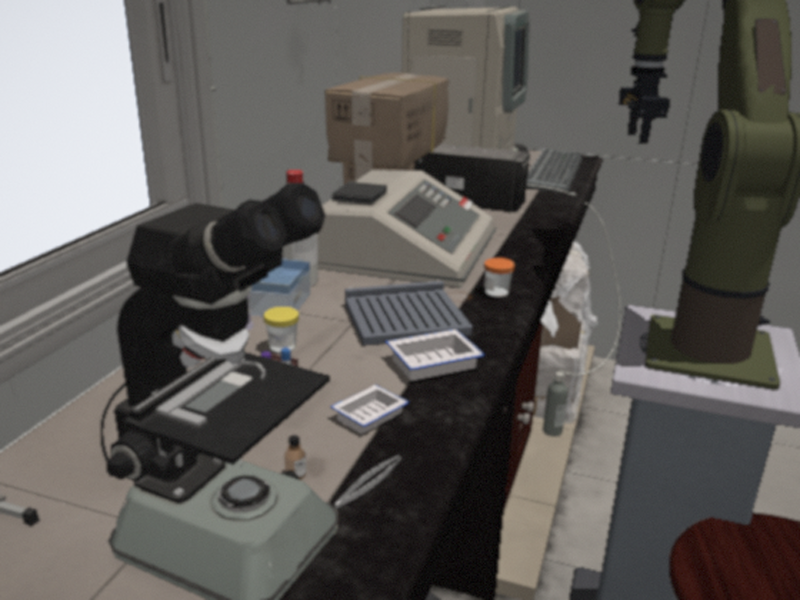

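The top view shows the large tray around (363,362) px, the small decoy at (263,341), the board around (442,306) with its ledge on the right side, the orange cup at (555,374) and the yellow cup at (340,220). I'll enlarge the crop to read corners.

```bash
cat > h.py <<'E'
import numpy as np, cv2
from plant import *
from scipy.spatial.transform import Rotation as R
def ray(n,u,v):
    c=camera_params(n);K=c["camera_matrix"]
    d=np.array([(u-K[0,2])/K[0,0],-(v-K[1,2])/K[1,1],-1]);return np.array(c["eye"]),R.from_quat(c["orientation"]).apply(d)
def onz(n,u,v,z):
    e,d=ray(n,u,v);return e+d*(z-e[2])/d[2]
def proj(n,p):
    c=camera_params(n);K=c["camera_matrix"]
    q=R.from_quat(c["orientation"]).inv().apply(np.array(p)-c["eye"]);return np.array([K[0,2]-K[0,0]*q[...,0]/q[...,2],K[1,2]+K[1,1]*q[...,1]/q[...,2]]).T
def crop(n,u0,v0,w,h,s,f):
    cv2.imwrite(f,cv2.resize(snapshot(n)[v0:v0+h,u0:u0+w,::-1],(w*s,h*s),interpolation=cv2.INTER_CUBIC))
E
python3 - <<'E'
from h import *
crop("top",215,160,150,130,5,"pics/t1.png")
E
```

```text
(no output)
```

View pics/t1.png

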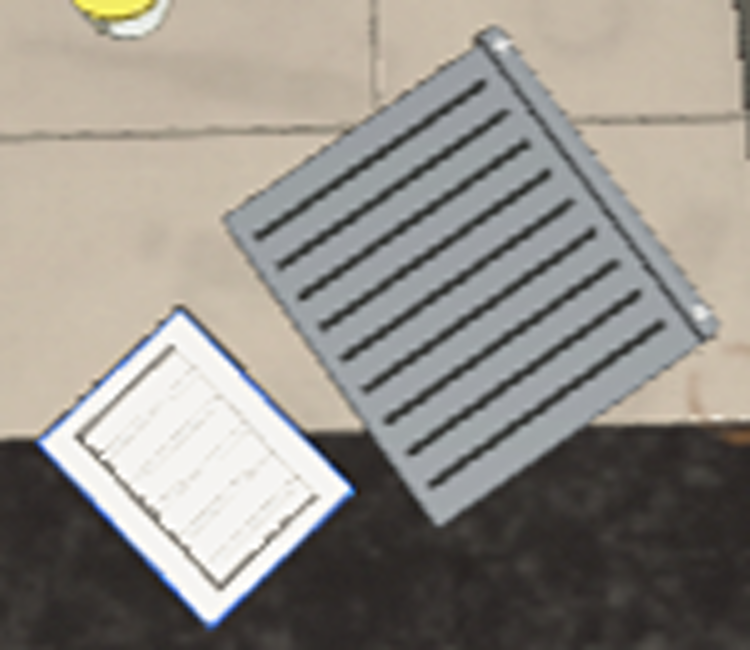

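The crop shows the tray lip corners at (180,307), (354,490), (210,628), (38,441), the board front-edge corners at (223,216) and (438,525), and the ledge foot running from (480,43) to (704,338).

```bash
cat >> h.py <<'E'
def cr(p,z,u0=215,v0=160,s=5): return np.array([onz("top",u0+(a+.5)/s-.5,v0+(b+.5)/s-.5,z) for a,b in p])
E
python3 - <<'E'
from h import *
t=cr([(180,307),(354,490),(210,628),(38,441)],.03)
print("tray",t.round(4),t.mean(0))
print([np.linalg.norm(t[i]-t[(i+1)%4]) for i in range(4)])
ax=(t[0]+t[1]-t[2]-t[3]);print("tray x ang",np.degrees(np.arctan2(ax[1],ax[0])))
b=cr([(223,216),(438,525),(480,43),(704,338)],.02);print("board",b.round(4))
ax=b[2]+b[3]-b[0]-b[1];print("x ang",np.degrees(np.arctan2(ax[1],ax[0])),np.linalg.norm(ax)/2)
for i,j in((0,1),(2,3)):
  d=b[i]-b[j];print(np.linalg.norm(d),np.degrees(np.arctan2(d[1],d[0]))-90)
print("front",b[:2].mean(0),"ledge",b[2:].mean(0))
for c in((339,218),(555,374)):print(onz("top",(c[0]+.5)*.7-.5,(c[1]+.5)*.7-.5,.064))
E
```

```text
tray [[0.5176 0.2224 0.03  ]
 [0.42   0.1334 0.03  ]
 [0.3519 0.208  0.03  ]
 [0.4491 0.2965 0.03  ]] [0.43465408 0.21508752 0.03      ]
[np.float64(0.1321453723787498), np.float64(0.10104967274918149), np.float64(0.13143300023317697), np.float64(0.10099241002462817)]
tray x ang -47.43389673774711
board [[ 0.5681  0.2002  0.02  ]
 [ 0.4018  0.0906  0.02  ]
 [ 0.6603  0.0599  0.02  ]
 [ 0.4959 -0.0516  0.02  ]]
x ang -56.60276499559024 0.1691442836656112
0.1991704231680431 -56.62224535904128
0.1986021483986796 -55.86382142498092
front [0.48495627 0.14538673 0.02      ] ledge [0.57806013 0.0041725  0.02      ]
[0.6952236  0.25324383 0.064     ]
[ 0.40151719 -0.1200936   0.064     ]
```

Run:
```python
import numpy as np
n=18
az=np.radians(np.linspace(-72.5,36,n+1)); r=np.interp(range(n+1),[0,4,14,18],[.6245,.46,.46,.485]); z=np.interp(range(n+1),[0,3,14,18],[.238,.31,.31,.12])
p=np.c_[r*np.cos(az),r*np.sin(az),z].round(3); p[0]=[.188,-.595,.238]
d=np.diff(p,axis=0).round(3); print(d.tolist(),np.linalg.norm(d,axis=1).max(),p[-1])
```

```text
[[0.045, 0.06, 0.024], [0.034, 0.063, 0.024], [0.025, 0.064, 0.024], [0.013, 0.064, 0.0], [0.035, 0.034, 0.0], [0.031, 0.037, 0.0], [0.026, 0.041, 0.0], [0.022, 0.043, 0.0], [0.018, 0.045, 0.0], [0.013, 0.047, 0.0], [0.007, 0.047, 0.0], [0.003, 0.049, 0.0], [-0.002, 0.048, 0.0], [-0.008, 0.048, 0.0], [-0.006, 0.048, -0.048], [-0.012, 0.049, -0.047], [-0.017, 0.047, -0.048], [-0.023, 0.046, -0.047]] 0.07874642849044013 [0.392 0.285 0.12 ]
```

Call:
carry_out(offset=[[0.02, 0.042, 0.012], [0.02, 0.042, 0.012], [0.02, 0.042, 0.012], [0.02, 0.042, 0.012], [0.02, 0.042, 0.012], [0.017, 0.041, 0.012], [0.035, 0.034, 0], [0.031, 0.037, 0]], twist=[4, 4, 4, 4, 4, 4, 6, 6])

```text
clock: 1.15
tool_pos: [0.3721, -0.273, 0.311]
eef_rot: [0.672, -0.22, 0.221, -0.672]
contact_force: [1.0, -0.8, 0.5]
opening: 1.0
```

Call:
carry_out(offset=[[0.026, 0.041, 0], [0.022, 0.043, 0], [0.018, 0.045, 0], [0.013, 0.047, 0], [0.007, 0.047, 0], [0.003, 0.049, 0], [-0.002, 0.048, 0], [-0.008, 0.048, 0]], twist=[6, 6, 6, 6, 6, 6, 6, 6])

```text
clock: 2.15
tool_pos: [0.4502, 0.0954, 0.3106]
eef_rot: [-0.703, -0.072, 0.072, 0.703]
contact_force: [0.7, 0.5, -0.3]
opening: 1.002
```

Call:
carry_out(offset=[[-0.006, 0.048, -0.04], [-0.012, 0.049, -0.03], [-0.017, 0.047, -0.02], [-0.023, 0.046, -0.02], [0, 0, -0.04], [0, 0, 0]], twist=[6, 6, 6, 3.9, 0, 0])

```text
clock: 2.9
tool_pos: [0.3907, 0.2825, 0.1591]
eef_rot: [0.678, 0.202, -0.206, -0.676]
contact_force: [-0.9, -0.6, 0.9]
opening: 1.002
```

Call:
carry_out(offset=[[0, 0, -0.05], [0, 0, -0.05], [0, 0, -0.046], [0, 0, 0]], twist=[0, 0, 0, 0])

```text
clock: 3.4
tool_pos: [0.3923, 0.2824, 0.0139]
eef_rot: [0.679, 0.203, -0.204, -0.676]
contact_force: [0.3, 0.2, 0.6]
opening: 1.003
```

Call:
carry_out(offset=[[0.0055, -0.0083, 0], [0.0055, -0.0083, 0], [0.0055, -0.0083, 0], [0.0055, -0.0083, 0], [0.0055, -0.0083, 0], [0.0055, -0.0083, 0], [0, 0, 0]], twist=[0, 0, 0, 0, 0, 0, 0])

```text
clock: 4.28
tool_pos: [0.4259, 0.2322, 0.0147]
eef_rot: [0.678, 0.202, -0.203, -0.677]
contact_force: [-0.3, -0.1, -0.2]
opening: 1.002
```

Run:
```python
from h import *
crop("top",215,160,150,130,5,"pics/t2.png")
s=get_state();p=s["tool_pos"]-[.535,.07,0];print(p@[.552,-.834,0],p@[.834,.552,0],p[2],s["contact_force"])
```

```text
-0.19629685283671947 -0.0014208054667169522 0.014731747677920137 [ 0.07330358  0.05407274 -0.21379293]
```

View pics/t2.png

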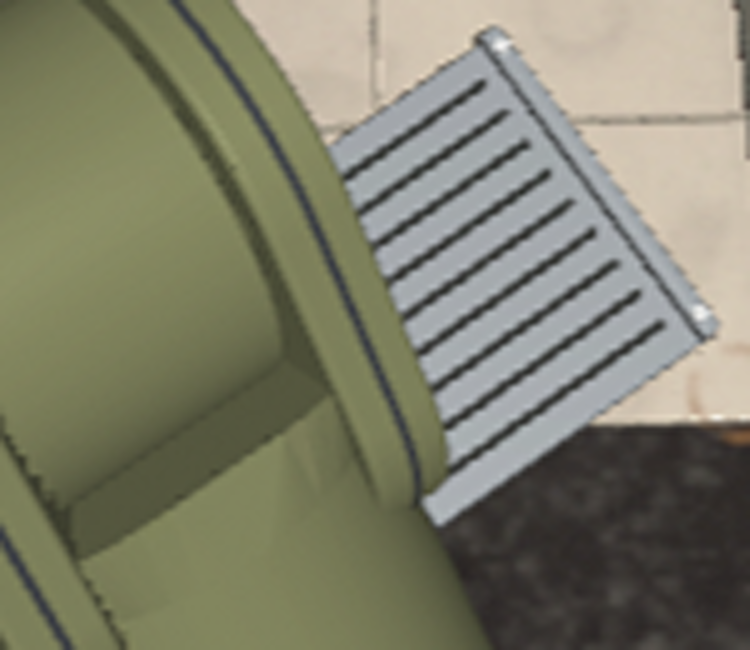

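The arm hides the tray from above, so the side view has to serve. I'll keep nudging and watch the force.

Call:
carry_out(offset=[[0.0022, -0.0033, 0], [0.0022, -0.0033, 0], [0, 0, 0]], twist=[0, 0, 0])

```text
clock: 4.7
tool_pos: [0.4291, 0.2281, 0.0149]
eef_rot: [-0.677, -0.203, 0.204, 0.678]
contact_force: [-1.9, 2.2, 0.3]
opening: 1.001
```

Call:
carry_out(offset=[[0.0022, -0.0033, 0], [0, 0, 0]], twist=[0, 0])

```text
clock: 4.95
tool_pos: [0.4292, 0.228, 0.0149]
eef_rot: [-0.674, -0.204, 0.205, 0.68]
contact_force: [-7.1, 7.4, 0.3]
opening: 0.999
```

Run:
```python
from h import *
crop("side",220,150,150,130,5,"pics/s2.png")
s=get_state();p=s["tool_pos"]-[.535,.07,0];print(p@[.552,-.834,0],p@[.834,.552,0],p[2],s["contact_force"])
```

```text
-0.1901594917976455 -0.0009973038740325947 0.014958737878659364 [-6.67341759  7.25417052 -0.46052449]
```

View pics/s2.png

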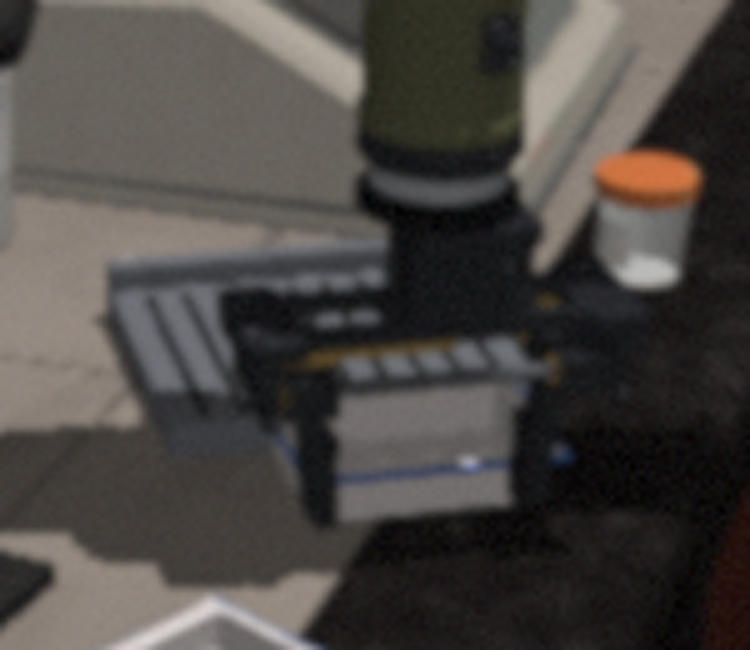

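The fingers hold the tray firmly against the board at 10 N: both fingers are on the near lip at about (320,480) and (530,465) px in the crop, and the board is behind. Now I'll lift with friction on the lip.

Call:
carry_out(offset=[[0.001, -0.0015, 0.003], [0.0005, -0.0008, 0.007], [0.0006, -0.0009, 0.007], [0.001, -0.0015, 0.007], [0.0012, -0.0018, 0.004]], twist=[0, 0, 0, 0, 0])

```text
clock: 5.62
tool_pos: [0.4337, 0.2213, 0.0435]
eef_rot: [-0.674, -0.204, 0.205, 0.679]
contact_force: [-7.3, 7.6, 4.5]
opening: 1.002
```

Run:
```python
from h import *
crop("side",220,150,150,130,5,"pics/s3.png")
s=get_state();p=s["tool_pos"]-[.535,.07,0];print(p@[.552,-.834,0],p@[.834,.552,0],p[2],s["contact_force"])
```

```text
-0.1819523803637678 -0.0009441501178860171 0.04384751242787329 [-8.31104325  6.64909883  4.26585749]
```

View pics/s3.png

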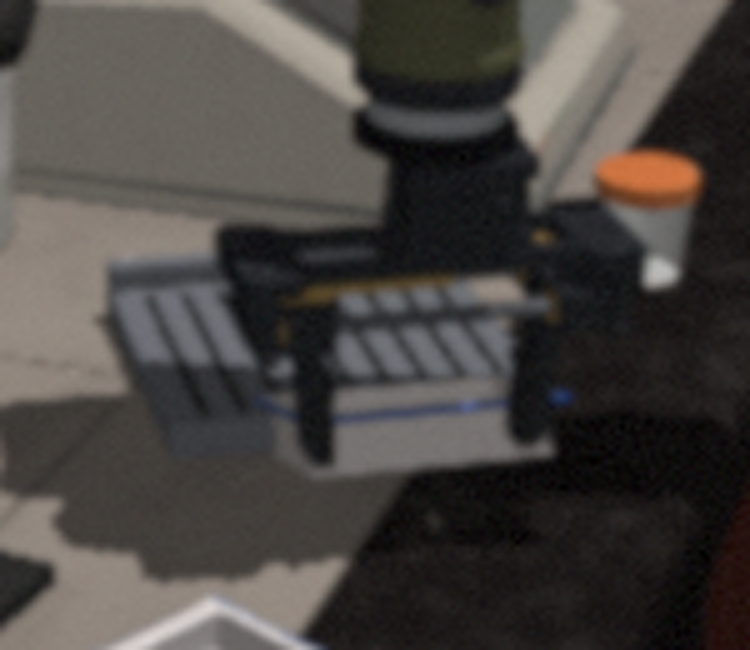

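The near lip rises with the fingers (blue lip line at about y=405 px) and the far side rests on the board. I'll follow the arc.

Call:
carry_out(offset=[[0.0007, -0.0011, 0.008], [0.0022, -0.0033, 0.0077], [0.0026, -0.0039, 0.0074], [0.0029, -0.0044, 0.0069], [0.0033, -0.0049, 0.0064]], twist=[0, 0, 0, 0, 0])

```text
clock: 6.3
tool_pos: [0.4487, 0.1984, 0.0796]
eef_rot: [0.678, 0.203, -0.203, -0.677]
contact_force: [0.3, -0.5, 0.4]
opening: 1.002
```

Run:
```python
from h import *
crop("side",220,150,150,130,5,"pics/s4.png")
s=get_state();p=s["tool_pos"]-[.535,.07,0];print(p@[.552,-.834,0],p@[.834,.552,0],p[2],s["contact_force"])
```

```text
-0.15361074136496145 -0.0009983321122450988 0.0800947660512201 [ 0.23049379 -0.6085359  -1.46510015]
```

View pics/s4.png

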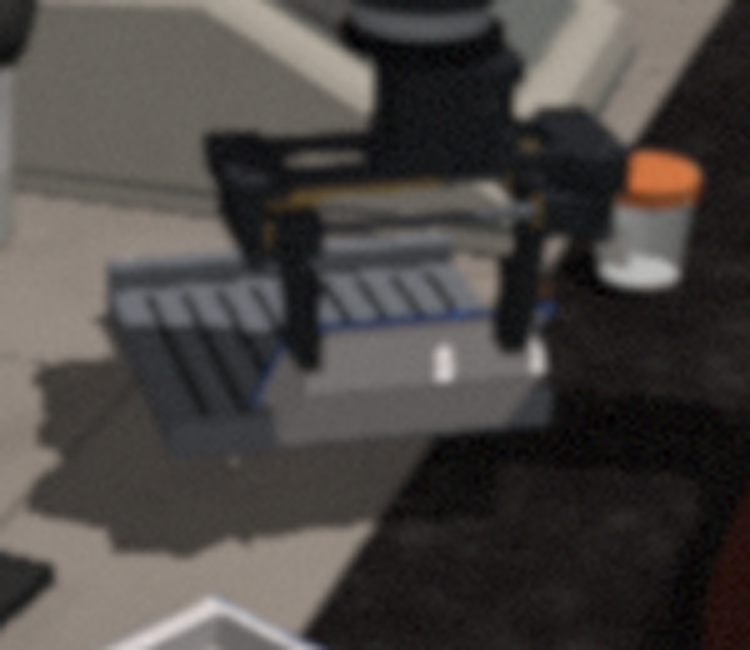

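The tray is at about 45–50°: lip line from (320,328) to (550,310) on both fingers, the bottom facing the camera. Next I'll carry it past the vertical in one sweep.

Call:
carry_out(offset=[[0.0077, -0.0116, 0.012], [0.0086, -0.0129, 0.009], [0.0092, -0.0139, 0.007], [0.0095, -0.0144, 0.004], [0.0096, -0.0145, 0.002], [0.0094, -0.0142, 0], [0.0066, -0.01, 0], [0, 0, 0]], twist=[0, 0, 0, 0, 0, 0, 0, 0])

```text
clock: 7.35
tool_pos: [0.5087, 0.107, 0.1131]
eef_rot: [0.678, 0.202, -0.203, -0.677]
contact_force: [-0.5, 0.1, -0.9]
opening: 1.003
```

Run:
```python
from h import *
crop("side",220,150,150,130,5,"pics/s5.png")
s=get_state();p=s["tool_pos"]-[.535,.07,0];print(p@[.552,-.834,0],p@[.834,.552,0],p[2],s["contact_force"])
```

```text
-0.04648631899952192 -0.0012069913692797807 0.11318432941930363 [-0.38348385 -0.52579271  0.32573732]
```

View pics/s5.png

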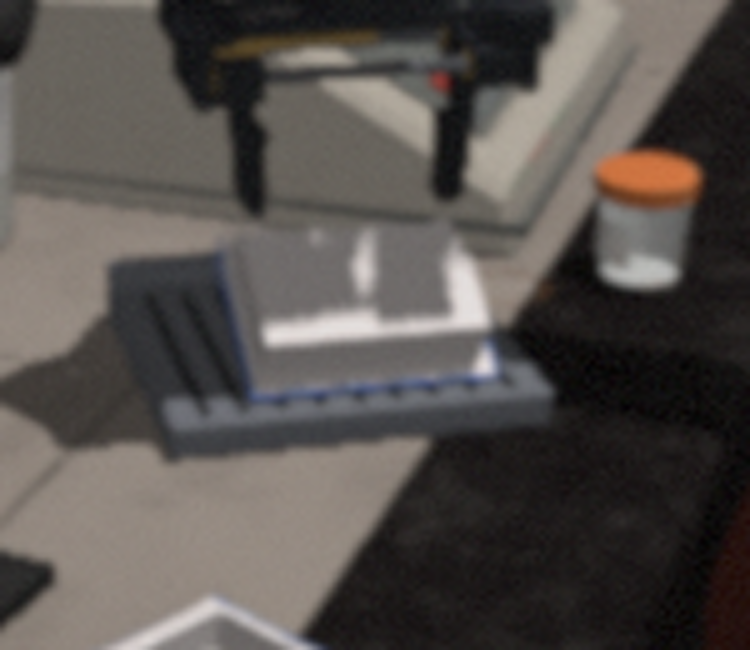

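It has rolled over and lies bottom up on the slab; the near lip corners are at (250,398) and (496,377) px in the crop. I'll back off and work out its pose.

Run:
```python
from h import *
for a,b in((250,398),(496,377),(220,250)):
    q=onz("side",220+(a+.5)/5-.5,150+(b+.5)/5-.5,.0215)-[.535,.07,0];print(q@[.552,-.834,0],q@[.834,.552,0])
```

```text
-0.06996703491798342 0.052699489286320726
-0.07229629834861473 -0.07731257961976563
0.12089656443862463 0.025131265678066804
```

Call:
carry_out(offset=[[-0.022, 0.033, 0], [-0.022, 0.033, 0], [-0.013, 0.02, 0], [0, 0, -0.04], [0, 0, -0.04], [0, 0, 0]], twist=[0, 0, 0, 0, 0, 0])

```text
clock: 8.15
tool_pos: [0.4494, 0.1946, 0.0317]
eef_rot: [0.677, 0.203, -0.206, -0.676]
contact_force: [-0.7, -0.5, 1.4]
opening: 1.001
```

Call:
carry_out(offset=[[-0.0092, -0.0061, -0.003], [0.011, -0.0167, 0], [0.011, -0.0167, 0], [0.011, -0.0167, 0], [0.0055, -0.0083, 0], [0.0055, -0.0083, 0], [0.0055, -0.0083, 0], [0.0055, -0.0083, 0]], twist=[0, 0, 0, 0, 0, 0, 0, 0], grip=0.06)

```text
clock: 9.15
tool_pos: [0.4972, 0.1058, 0.0305]
eef_rot: [-0.677, -0.204, 0.204, 0.678]
contact_force: [-1.7, 0.4, 1.4]
opening: 0.68
```

Call:
carry_out(offset=[[0.0044, -0.0067, 0], [0.0044, -0.0067, 0], [0.0022, -0.0033, 0], [0, 0, 0]], twist=[0, 0, 0, 0])

```text
clock: 9.65
tool_pos: [0.5084, 0.0876, 0.0302]
eef_rot: [0.678, 0.203, -0.203, -0.677]
contact_force: [0.7, -0.5, -0.4]
opening: 0.681
```

Run:
```python
from h import *
s=get_state();p=s["tool_pos"]-[.535,.07,0];print(p@[.552,-.834,0],p@[.834,.552,0],p[2],s["contact_force"])
```

```text
-0.02929412470399828 -0.012454064103719598 0.03018832964916739 [ 0.69798207 -0.48018187 -0.42507437]
```

Now slowly to the ledge.

Call:
carry_out(offset=[[0.0017, -0.0025, 0], [0.0017, -0.0025, 0], [0, 0, 0]], twist=[0, 0, 0])

```text
clock: 10.02
tool_pos: [0.5118, 0.0829, 0.0302]
eef_rot: [0.677, 0.203, -0.203, -0.677]
contact_force: [-0.4, 1.6, 0.2]
opening: 0.681
```

Call:
carry_out(offset=[[0.0011, -0.0017, 0], [0, 0, 0]], twist=[0, 0])

```text
clock: 10.28
tool_pos: [0.5126, 0.082, 0.0303]
eef_rot: [-0.677, -0.203, 0.203, 0.677]
contact_force: [-0.9, 1.0, 0.0]
opening: 0.679
```

Call:
carry_out(offset=[[0.0011, -0.0017, 0], [0, 0, 0]], twist=[0, 0])

```text
clock: 10.52
tool_pos: [0.5126, 0.0819, 0.0303]
eef_rot: [-0.676, -0.203, 0.204, 0.678]
contact_force: [-3.8, 4.2, 1.2]
opening: 0.681
```

The stop comes at board x ≈ −0.022, as predicted. One firmer press for squareness, then I'll retreat and check.

Call:
carry_out(offset=[[0.0011, -0.0017, 0], [0, 0, 0], [-0.011, 0.0167, 0], [-0.022, 0.0333, 0], [0, 0, 0.05], [-0.022, 0.0333, 0.05], [-0.022, 0.0333, 0.05], [-0.022, 0.0333, 0.05]], twist=[0, 0, 0, 0, 0, 0, 0, 0])

```text
clock: 11.52
tool_pos: [0.417, 0.2262, 0.2285]
eef_rot: [0.678, 0.203, -0.203, -0.677]
contact_force: [1.0, 0.1, 0.9]
opening: 0.682
```

Call:
carry_out(offset=[[-0.02, 0.035, 0.03], [-0.02, 0.035, 0.03], [-0.02, 0.035, 0], [-0.02, 0.035, 0], [0, 0, 0]], twist=[0, 0, 0, 0, 0])

```text
clock: 12.15
tool_pos: [0.3355, 0.3685, 0.2874]
eef_rot: [-0.676, -0.205, 0.205, 0.677]
contact_force: [1.1, -1.2, -1.5]
opening: 0.683
```

Run:
```python
from h import *
crop("top",215,160,150,130,5,"pics/t6.png"); crop("side",220,150,150,130,5,"pics/s6.png")
print(get_state()["tool_pos"])
```

```text
[0.3378375  0.36507322 0.2866677 ]
```

View pics/t6.png

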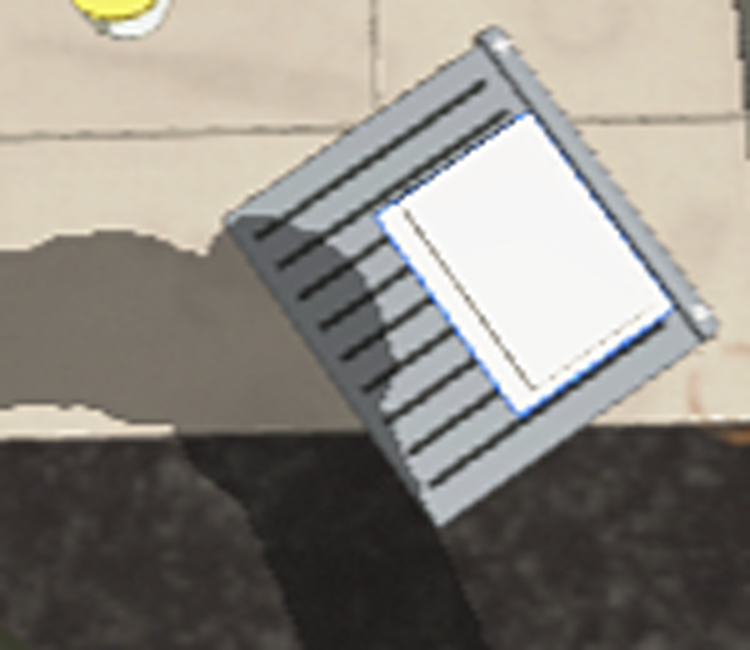

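View pics/s6.png

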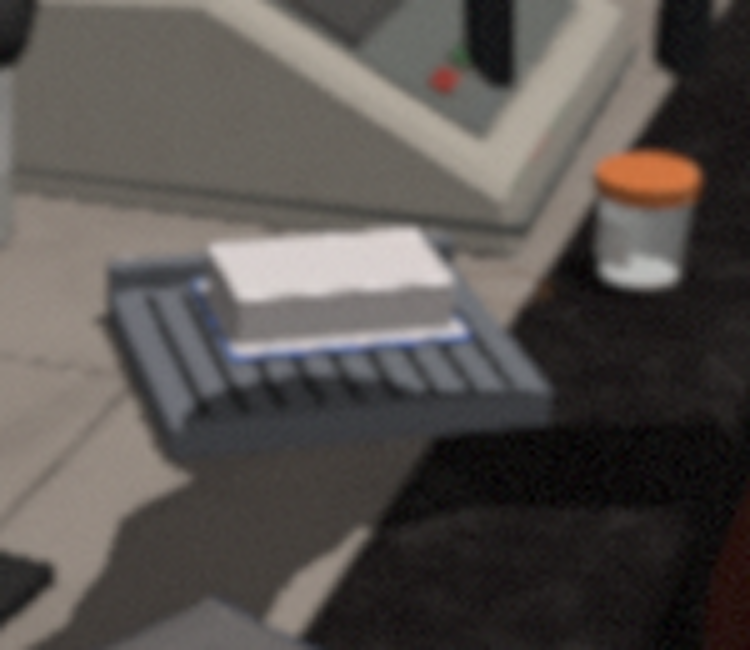

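In both views the tray lies flat, bottom up, with its far lip along the ledge foot: corners (528,112), (672,305), (520,416), (377,214) in the top crop. The cups have not moved. Numeric check, then hand in.

Run:
```python
from h import *
t=cr([(528,112),(672,305),(520,416),(377,214)],.0215)
c=t.mean(0)-[.535,.07,0];print("centre",c@[.552,-.834,0],c@[.834,.552,0])
a=t[0]+t[1]-t[2]-t[3];print("angle diff deg",np.degrees(np.arctan2(a[1],a[0]))+56.5)
gap=(cr([(480,43),(704,338)],.02).mean(0)-[.535,.07,0])@[.552,-.834,0]-((t[0]+t[1])/2-[.535,.07,0])@[.552,-.834,0];print("gap",gap)
if abs(gap)<.005: job.finish_job(); print("done")
```

```text
centre 0.026568986407126693 -0.012268086596449124
angle diff deg 0.40115290383126734
gap 0.0026330437959217884
the job is handed in; nothing more can be done
done
```

The tray is upside down on the draining board, against the back ledge, and I handed the job in at about 12 s of the 51 s allowed. `finish_job` gives no verdict, so the results below come from my own camera checks.

**What I did:** I pushed the tray flat against the board's front face with both open fingers, and a force of about 10 N showed it was seated. I then lifted its near lip by finger friction and followed the arc until it rolled over onto the slab. Last, I slid it on until it stopped against the ledge, pressed once more to square it, and backed off.

**Last checks from the top view, in the board's frame:**

| Check | Measured | Allowed |
|---|---|---|
| Tray centre x | +26.6 mm | 22 to 34 mm |
| Tray centre y | −12 mm | ±35 mm |
| Angle to board | 0.4° | 5.7° (0.1 rad) |
| Lip to ledge | about 2.6 mm | 6 mm |

- **Gap to the ledge:** the 2.6 mm reading is close to the 2 mm calibration error. The arm stopped at the position expected for a seated tray, so the true gap is probably nearer zero.
- **Flatness and cups:** these I judged by eye. The tray looks flat in both final views. The orange cup looked upright and in its starting place in the side view, as did the visible part of the yellow cup in the top view.
- **Tipping stage:** I took no picture while the tray was between about 50° and fully over, so I did not measure its angle or height at that step.

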